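# Shim the rocking comparator stand

### The arm

A 6-joint arm with a two-finger parallel gripper is mounted at the origin on a cart in front of the work surface, level with it; the furniture and walls round the work are solid. World frame = base frame: x ahead of the robot, y to its left, z up, the work surface at z = 0. Lengths are in m, angles in rad, forces in N, time in s.
With the tool pointing down it reaches from about 0.35 to 0.975 m from the base axis. Payload 4.9 kg.
Tool frame: the origin (TCP) lies at the very end of the fingers, on their centre line; the grasp point (between the pads) lies 19 mm behind it; z points along the fingers, y is the line along which they close (so a half turn about z gives the same grasp; the last joint's range is limited). The gripper opens to 85 mm and grips with 20 to 120 N. Pads are 22 mm wide; open, the fingers measure 114 mm over their backs; the gripper's body (76 mm by 85 mm) begins 54 mm behind the grasp point. The pads swing forward as they close: fully open they stand 13 mm farther back than shut.
Start: joints at [1.104, 0.053, 1.613, -0, 1.476, -0.119], TCP at [0.213, 0.588, 0.231] pointing down, gripper open.
Joint ranges: [-3.01, 3.01], [-1.01, 2.22], [0.06, 2.58], [-1.02, 4.17], [0.09, 2.62], [-3.14, 3.14]. Speed limits (rad/s): [2.57, 2.57, 3.14, 3.14, 3.14, 3.14].

### API

Orientations are given as a rotation vector (axis times angle).
In Python, from station import ctrl gives the robot as it stands.
- The arm moves only by the shell command python3 -m crank 'ROWS' [OPENING] [FORCE]. ROWS is text: rows parted by semicolons, each of 4 numbers parted by spaces: the shift along the world's x, y, z in units of 0.5 m (1.0 is 0.5 m), then the turn about the world's z in units of 90 degrees (1.0 is 90 degrees). In form: x y z turn; .... A call has exactly 5 rows; each row shifts and turns the commanded pose from where the row before left it; what a row does not reach is not made up. A row lasts 1/12 s, in which the tool goes at most 41.7 mm and 7.16 degrees, less where a joint would pass 70% of its speed; a pose out of reach is approached as far as the arm can. A call with a number of a shift or a turn outside -1 to 1 is refused whole. A call with a gripper value outside its range is refused whole. OPENING is the opening in per cent of the stroke, from 0 (shut) to 100 (fully open), set as the call begins (- or left out, the last holds). The fingers move at their own pace and stop on an object; FORCE is the grip in N (left out, the last holds). Time passes only in rows, so rows that do not move let the fingers close, or fill a call up. It gives the time, the measured TCP pose, the force, the opening and the grip force at its end, in the units of the state.
- ctrl.get_obs(): the state, without advancing time (a new reading comes with each control period).
- ctrl.get_image(name): name is "side" or "top"; returns (picture, depth): 400x640x3 uint8, red, green, blue; 400x640 float32, m along the optical axis (not along the pixel's ray), 0 where there is no reading.
- ctrl.get_calibration(name): a dict with "fx", "fy", "cx", "cy" (pixels), "k1" (the pictures are not rectified: a ray, as slopes to the right and down, at radius r is drawn at 1 + k1 r^2 times it, then the intrinsics apply), "extrinsics" (4x4, takes a point from world to camera coordinates). Camera axes: x right, y down, z forward; pixel columns grow to the right and rows downward; lengths in m; the calibration is good to about 2 mm. A picture is of the moment at which its call begins. get_calibration takes no time and is no camera call.
- ctrl.finish_job(): hands the job in; it is judged then, once.
The state is a dict: "t": time; "q": joint angles; "dq": joint speeds; "effort": joint torques, N m; "tool_pos": TCP position; "tool_rot": TCP orientation; "contact_force": force on the tool from outside, world axes, zero at the start; "wrist_torque": the same for the moment, N m; "opening": finger opening in m; "grip_force": force on a finger pad.
Only numpy, scipy, OpenCV 4.12 (cv2) and the standard library are available. Lean on these libraries where they do the work, as an engineer would, in place of code of your own. Each camera call takes 0.05 s, during which the arm holds its last target. There are 200 camera calls.

### The job

The dial comparator stand leans because one of its four feet is short. Without gripping or lifting anything, push the steel wedge along the worktop, thin end first, under the short foot until the stand is level and no longer rocks; then prove it by pressing down firmly with the fingertips on the small round pad at the diagonally opposite corner of the base, and withdraw. Do not shove the stand out of place, and leave the things lying round it alone.

Things in the scene. Friction and masses are not known exactly. Their poses are not given: they have to be found in the camera images.
- stand: grey dial comparator stand, loose, 2 to 3 kg: base plate 200 x 180 x 20 mm (top 44 mm up) on four round-bottomed feet 24 mm across at x = +-85, y = +-75 mm; the foot at (-85, +75) is 8 mm short, so it starts leaning 0.07 rad on to it. Origin: centre of the base, level with the undersides of the good feet; z up. 195 mm column at (-55, -55); dial gauge over (-30, +35), its 58 mm body 100 mm up
- short_foot (a point): middle of the underside of the short foot, on the worktop at the start; 15 mm inside the base's edges. The stand is level when this point is held 8 mm above the worktop. The wedge lies before it, on the stand's -x side (the robot's right)
- test_pad (a point): centre of the top of the 26 mm round steel pad on the base's corner diagonally opposite the short foot, 47 mm above the worktop when the stand is level
- wedge: loose steel wedge, 120 x 56 mm, 0.3 kg, 16 mm thick at the heel (x = -60 mm, upright end face, dark mark near it), tapering 1 in 8 to 1 mm at the thin end (x = +60). Origin: centre of the underside; z up. Starts about in line with the foot. Level when the foot's centre is 55 mm behind the thin end (8 less will do; farther, it jams and shoves the stand); the push takes 7 to 16 N; it stays where left
- wedge_heel (a point): middle of the heel's end face of the wedge, 8 mm above its underside: the place to push
- vee_block: bystander: loose steel V-block, 45 x 44 x 36 mm; origin centre of the underside
- bench_screwdriver: bystander: loose screwdriver with red handle, 171 mm long, lying; origin centre of the underside
- outside_micrometer: bystander: loose outside micrometer, 140 mm long, lying; origin centre of the underside

How it is judged:
By the outcome, as a careful person would: the job done as asked, in the order asked, and still so for the second after the job is handed in, with the robot touching nothing.
It also fails if it takes over 51 s, if anything falls off the work surface, if the arm or the gripper's body presses on something with over 40 N, if the wrist force passes 120 N, or if a joint passes its speed limit or range.

## Working session

There is one attempt and no reset: what is moved stays moved. The work goes in short steps, Python scripts to look and compute and a shell command to move; the robot and the scene stay as the last step left them, time stands still between calls to the robot, and variables do not carry over. Pictures are saved under pics/ and viewed, at most 12 in all, crops included, and the job is handed in when it is done.

```bash
mkdir -p pics; ls; cat > h.py <<'E'
import numpy as np,cv2
from station import ctrl
def cal(n):
    c=ctrl.get_calibration(n);return c,np.array([[c['fx'],0,c['cx']],[0,c['fy'],c['cy']],[0,0,1.]]),np.array(c['extrinsics'])
def ray(n,uv):
    c,K,E=cal(n)
    p=cv2.undistortPoints(np.array(uv,float).reshape(-1,1,2),K,np.array([c['k1'],0,0,0.])).reshape(-1,2)
    d=np.c_[p,np.ones(len(p))]@E[:3,:3]; o=-E[:3,:3].T@E[:3,3]
    return o,d
def plane(n,uv,z):
    o,d=ray(n,uv); return o+d*((z-o[2])/d[:,2])[:,None]
def dep(n,uv,D):
    o,d=ray(n,uv); uv=np.array(uv,int).reshape(-1,2); return o+d*D[uv[:,1],uv[:,0]][:,None]
def proj(n,P):
    c,K,E=cal(n); return cv2.projectPoints(np.array(P,float).reshape(-1,1,3),cv2.Rodrigues(E[:3,:3])[0],E[:3,3],K,np.array([c['k1'],0,0,0.]))[0].reshape(-1,2)
def snap(tag):
    for n in('top','side'):
        a,d=ctrl.get_image(n);cv2.imwrite(f'pics/{tag}_{n}.png',a[...,::-1]);np.save(f'pics/{tag}_{n}.npy',d)
E
python3 - <<'E'
from h import *
snap('a');print(ctrl.get_obs())
for n in('top','side'):
    c,K,E=cal(n);print(n,c['fx'],c['k1'],-E[:3,:3].T@E[:3,3],E[:3,:3])
E
```

```text
pics
{'t': 0.1, 'q': array([ 1.10401456e+00,  5.33045381e-02,  1.61416874e+00, -2.28636412e-05,
        1.47601782e+00, -1.18994108e-01]), 'dq': array([ 0.00033486, -0.00258623, -0.00240741,  0.00099501,  0.00071347,
        0.00057207]), 'effort': array([ 3.19439541e-04, -3.94908321e+01, -3.71362603e+01, -1.32690957e-04,
        3.90381902e-03,  6.35742445e-07]), 'tool_pos': array([0.21275356, 0.58706324, 0.23017028]), 'tool_rot': array([-5.43459787e-01, -3.09369374e+00,  2.86491611e-03]), 'contact_force': array([ 0.0656873 ,  0.43222319, -0.4980319 ]), 'wrist_torque': array([-0.09231042,  0.00361962,  0.00720607]), 'grip_force': 0.0, 'opening': 0.08535311661916087}
top 403.89202964748023 -0.010743856339057972 [ 0.37747558 -0.03057273  1.26882771] [[-0.00622783 -0.99983777 -0.0169012 ]
 [-0.98853723  0.00870531 -0.15072612]
 [ 0.1508488   0.01576877 -0.98843107]]
side 379.20924240022725 -0.028603811970510356 [ 0.28678637 -0.83063767  0.99602787] [[ 0.953309   -0.30160313  0.01541135]
 [-0.21338532 -0.70882464 -0.67233498]
 [ 0.21370228  0.63765443 -0.74008659]]
```

View pics/a_top.png

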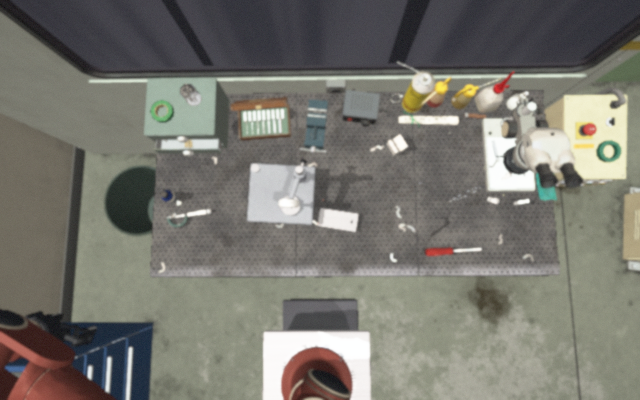

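View pics/a_side.png

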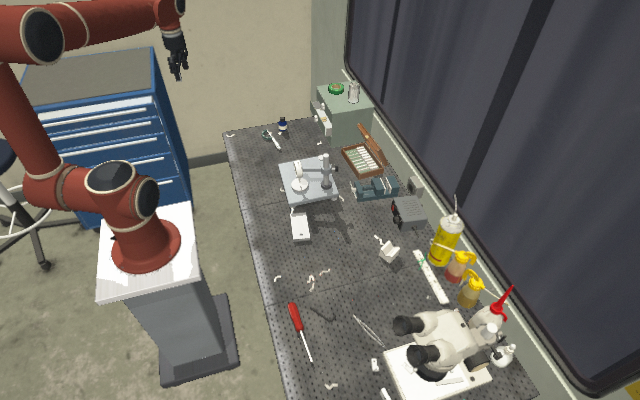

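The top view shows the stand base at about (281,193), its short-foot corner at (313,222), the wedge at (339,219), and the screwdriver at (450,251). The V-block is at (398,145), and the micrometer lies left of the stand at (185,213). I'll enlarge the wedge area and measure it.

```bash
python3 - <<'E'
from h import *
a=cv2.imread('pics/a_top.png');s=cv2.imread('pics/a_side.png')
A=cv2.resize(a[150:245,235:375],None,fx=5.5,fy=5.5,interpolation=cv2.INTER_CUBIC)
cv2.imwrite('pics/b1.png',A)
B=cv2.resize(s[145:255,260:400],None,fx=5.4,fy=5.4,interpolation=cv2.INTER_CUBIC);cv2.imwrite('pics/b2.png',B)
D=np.load('pics/a_top.npy');
print('table z',dep('top',[[380,240],[230,230],[400,200]],D).round(4))
print('base,wedge',dep('top',[[265,180],[270,210],[305,215],[325,220],[340,220],[350,222],[255,170]],D).round(4))
E
```

```text
table z [[ 0.4247 -0.1993 -0.0006]
 [ 0.4594  0.272  -0.0038]
 [ 0.5498 -0.2658  0.0011]]
base,wedge [[ 0.6093  0.1555  0.0474]
 [ 0.5164  0.1393  0.0448]
 [ 0.5006  0.0325  0.0419]
 [ 0.4881 -0.0283  0.0045]
 [ 0.4876 -0.0753  0.0061]
 [ 0.4803 -0.1059  0.0149]
 [ 0.6399  0.186   0.0532]]
```

View pics/b1.png

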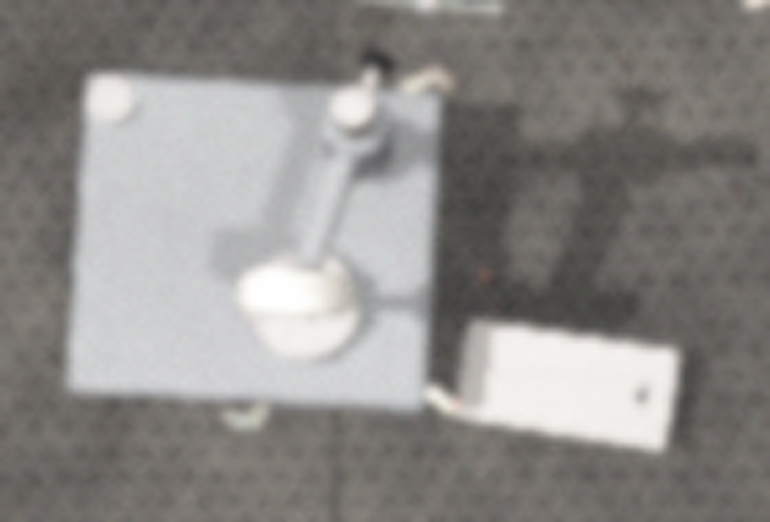

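View pics/b2.png

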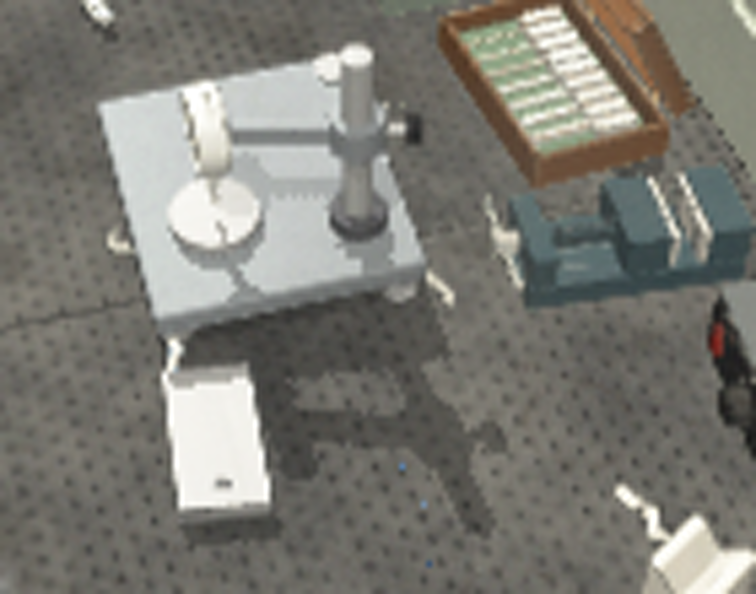

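The top crop shows the wedge with heel corners at about (681,346) and (664,450), and thin-end corners at about (470,318) and (457,412). The base corners are at (88,73), (440,92), (422,409) and (67,390), and the test pad is at (109,99). The side crop shows the same layout, with the heel towards the robot's right. I'll take sharper fits from masks in both views.

```bash
cat > m.py <<'E'
from h import *
def up(X,o,f): return (np.array(X,float)+.5)/f-.5+np.array(o)
def wedge(tag):
    """bright low-saturation mask; returns heel-top corners etc. by minAreaRect of each view on plane"""
    for n,(x0,x1,y0,y1) in {'top':(300,375,195,245),'side':(280,325,200,250)}.items():
        a=cv2.imread(f'pics/{tag}_{n}.png')[y0:y1,x0:x1]
        m=(a.min(2)>185).astype(np.uint8)
        k,l,st,_=cv2.connectedComponentsWithStats(m);i=1+st[1:,4].argmax()
        ys,xs=np.where(l==i);uv=np.c_[xs+x0,ys+y0]
        P=plane(n,uv,.0085)[:,:2].astype(np.float32)
        r=cv2.minAreaRect(P);print(n,st[i],'c',np.round(r[0],4),'size',np.round(r[1],4),r[2]);print(cv2.boxPoints(r).round(4).tolist())
E
python3 - <<'E'
from m import *
b=up([[88,73],[440,92],[422,409],[67,390]],(235,150),5.5)
# heights of base corners test(+,-),(-,-),(-,+)short,(+,+)
z=[.0535,.0445,.0345,.0435]
P=np.array([plane('top',[p],h)[0] for p,h in zip(b,z)]);print(P.round(4))
print([np.linalg.norm(P[i]-P[(i+1)%4]).round(4) for i in range(4)])
c=P.mean(0);ex=P[0]+P[3]-P[1]-P[2];yaw=np.arctan2(ex[1],ex[0]);print('c',c,'yaw',yaw)
R=np.array([[np.cos(yaw),-np.sin(yaw)],[np.sin(yaw),np.cos(yaw)]])
print('short',P[2,:2]+R@[.015,-.015], c[:2]+R@[-.085,.075]);print('pad',plane('top',up([[109,99]],(235,150),5.5),.056), c[:2]+R@[.085,-.075])
wt=up([[681,346],[664,450],[470,318],[457,412]],(235,150),5.5)
W=np.array([plane('top',[p],h)[0] for p,h in zip(wt,[.016,.016,.001,.001])]);print('W top',W.round(4))
ws=up([[247,363],[168,372],[269,508],[179,515]],(260,145),5.4)
W=np.array([plane('side',[p],h)[0] for p,h in zip(ws,[.001,.001,.016,.016])]);print('W side far,near thin; heel far,near',W.round(4))
bs=up([[338,55],[424,263],[160,322],[99,104]],(260,145),5.4)
print('base side',np.array([plane('side',[p],h)[0] for p,h in zip(bs,z)]).round(4))
wedge('a')
E
```

```text
[[0.6624 0.2    0.0535]
 [0.6515 0.0024 0.0445]
 [0.4737 0.0135 0.0345]
 [0.485  0.2101 0.0435]]
[np.float64(0.1981), np.float64(0.1785), np.float64(0.1971), np.float64(0.1781)]
c [0.56814702 0.10653013 0.044     ] yaw 1.5145305683364614
short [0.48948069 0.02767623] [0.48848564 0.02588235]
pad [[0.64683193 0.18746162 0.056     ]] [0.64780839 0.18717791]
W top [[ 0.5096 -0.1325  0.016 ]
 [ 0.451  -0.1218  0.016 ]
 [ 0.5284 -0.013   0.001 ]
 [ 0.4744 -0.0052  0.001 ]]
W side far,near thin; heel far,near [[ 0.5243 -0.0141  0.001 ]
 [ 0.4741 -0.0068  0.001 ]
 [ 0.5011 -0.1385  0.016 ]
 [ 0.4487 -0.1279  0.016 ]]
base side [[ 0.653   0.1957  0.0535]
 [ 0.6461 -0.0019  0.0445]
 [ 0.4736  0.0066  0.0345]
 [ 0.4833  0.2049  0.0435]]
top [  0  12  58  25 823] c [ 0.4942 -0.038 ] size [0.1796 0.0566] 80.59850311279297
[[0.45170000195503235, -0.12189999967813492], [0.5074999928474426, -0.13120000064373016], [0.5368000268936157, 0.04600000008940697], [0.48100000619888306, 0.05530000105500221]]
side [ 10   8  20  31 388] c [ 0.489  -0.0584] size [0.1332 0.055 ] 80.49040985107422
[[0.45089998841285706, -0.11949999630451202], [0.5051000118255615, -0.12860000133514404], [0.5271000266075134, 0.0027000000700354576], [0.47290000319480896, 0.011800000444054604]]
```

```bash
R='x'; python3 -m crank '.025 -.072 0 -.044;.025 -.072 0 -.044;.025 -.072 0 -.044;.025 -.072 0 -.044;.025 -.072 0 -.044' 19 20
python3 -m crank '.025 -.072 0 -.044;.025 -.072 0 -.044;.025 -.072 0 -.044;.025 -.072 0 -.044;.025 -.072 0 -.044'
python3 -m crank '.025 -.072 0 -.044;.025 -.072 0 -.044;.025 -.072 0 -.044;.025 -.072 0 -.044;.025 -.072 0 -.044'
python3 -m crank '.025 -.072 0 -.044;.025 -.072 0 -.044;.025 -.072 0 -.044;.025 -.072 0 -.044;0 0 0 0'
```

```text
t: 0.52
tool_pos: [0.2754, 0.4058, 0.2306]
tool_rot: [-1.071, -2.953, 0.002]
contact_force: [1.5, -0.7, 0.5]
opening: 0.0255
grip_force: 0.0
t: 0.93
tool_pos: [0.3378, 0.2258, 0.2309]
tool_rot: [-1.563, -2.725, 0.0]
contact_force: [0.4, -0.4, 1.0]
opening: 0.0165
grip_force: 0.0
t: 1.35
tool_pos: [0.4004, 0.0457, 0.2311]
tool_rot: [2.009, 2.415, 0.001]
contact_force: [1.3, -0.1, 0.8]
opening: 0.0159
grip_force: 0.0
t: 1.77
tool_pos: [0.4512, -0.1015, 0.2308]
tool_rot: [2.328, 2.109, -0.003]
contact_force: [-0.5, 1.4, 0.2]
opening: 0.0166
grip_force: 0.0
```

```bash
python3 -m crank '.02 -.063 0 -.044;.021 -.064 0 0;0 0 -.07 0;0 0 -.07 0;0 0 -.07 0'
python3 -m crank '0 0 -.07 0;0 0 -.07 0;0 0 -.04 0;0 0 -.02 0;0 0 -.02 0'
python3 -m crank '0 0 -.01 0;0 0 0 0;0 0 0 0;0 0 0 0;0 0 0 0'
python3 - <<'E'
from m import *
snap('c');p=ctrl.get_obs()['tool_pos'];print(p,proj('top',p),proj('side',p))
a=cv2.imread('pics/c_side.png');cv2.imwrite('pics/c2.png',cv2.resize(a[145:265,250:390],None,fx=5.4,fy=5,interpolation=cv2.INTER_CUBIC))
E
```

```text
t: 2.18
tool_pos: [0.4712, -0.1603, 0.1254]
tool_rot: [2.391, 2.036, 0.001]
contact_force: [0.1, 0.6, -0.4]
opening: 0.0164
grip_force: 0.0
t: 2.6
tool_pos: [0.4704, -0.1593, 0.0151]
tool_rot: [-2.389, -2.037, 0.001]
contact_force: [0.1, 1.2, 1.0]
opening: 0.0162
grip_force: 0.0
t: 3.02
tool_pos: [0.4721, -0.1605, 0.0128]
tool_rot: [2.389, 2.036, 0.002]
contact_force: [0.4, 0.2, 0.8]
opening: 0.0159
grip_force: 0.0
[ 0.47168056 -0.16030681  0.01230105] [[367.52775853 224.72024018]] [[302.50993114 246.90991766]]
```

View pics/c2.png

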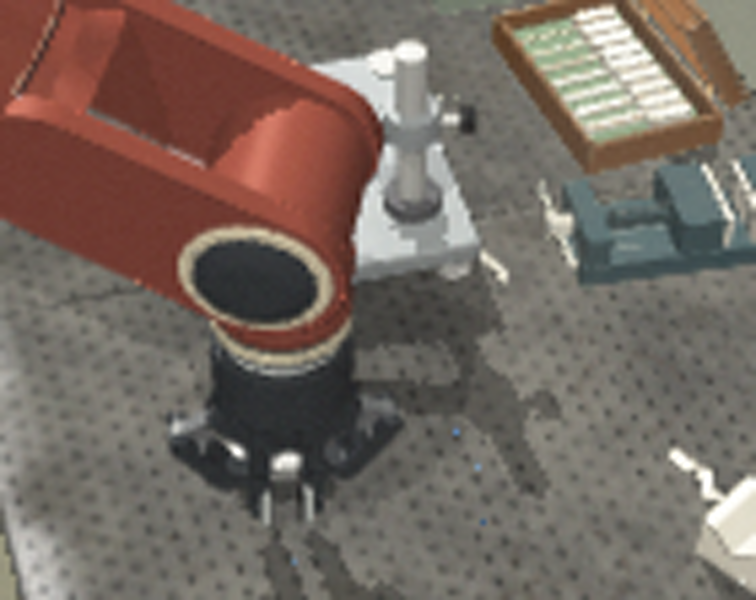

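The side crop shows the two fingertips at about crop (288,518), which agrees with the forward-kinematics projection to within 1–2 px. I'll lower 5 mm and creep forward to the heel.

```bash
python3 -m crank '0 0 -.01 0;0 0 0 0;.003 .016 0 0;.001 .008 0 0;0 0 0 0'
python3 -m crank '.0007 .004 0 0;.0007 .004 0 0;.0007 .004 0 0;.0007 .004 0 0;0 0 0 0'
```

```text
t: 3.53
tool_pos: [0.4729, -0.1469, 0.0061]
tool_rot: [-2.39, -2.038, 0.0]
contact_force: [-0.4, -0.0, 0.5]
opening: 0.016
grip_force: 0.0
t: 3.95
tool_pos: [0.4745, -0.1396, 0.0063]
tool_rot: [2.391, 2.038, 0.0]
contact_force: [-0.0, -0.1, 0.1]
opening: 0.0162
grip_force: 0.0
```

```bash
python3 -m crank '.0007 .004 0 0;.0007 .004 0 0;.0007 .004 0 0;0 0 0 0;0 0 0 0'
```

```text
t: 4.37
tool_pos: [0.4756, -0.1338, 0.0064]
tool_rot: [2.391, 2.038, 0.0]
contact_force: [0.2, -0.7, -0.3]
opening: 0.0157
grip_force: 0.4
```

```bash
python3 - <<'E'
from m import *
snap('d');a=cv2.imread('pics/d_top.png');b=cv2.imread('pics/d_side.png')
A=cv2.resize(a[150:245,235:395],None,fx=5,fy=5,interpolation=cv2.INTER_CUBIC);cv2.imwrite('pics/d1.png',A)
p=ctrl.get_obs()['tool_pos'];print(proj('top',p))
E
```

```text
[[358.82347748 223.6896092 ]]
```

View pics/d1.png

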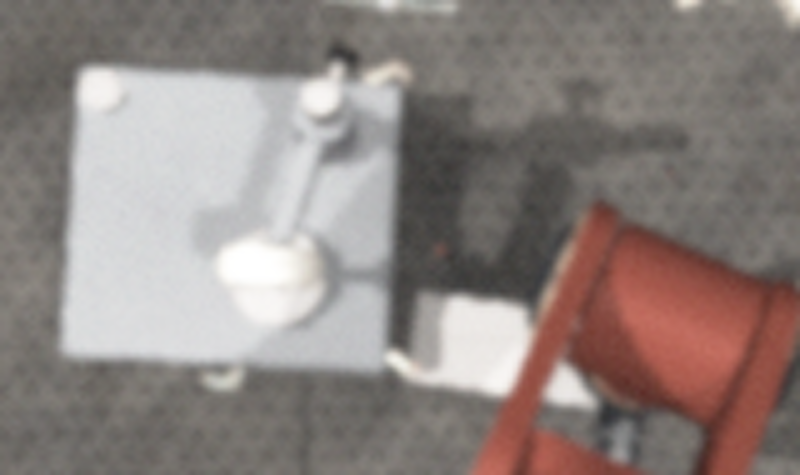

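The top crop shows the thin end at about (417,333), moved roughly 1 px, so the fingers are touching the heel. Next I'll push while turning the wedge about 5° to aim it at the foot.

```bash
python3 -m crank '.0006 .008 0 .012;.0006 .008 0 .012;.0006 .008 0 .012;.0006 .008 0 .012;.0006 .008 0 .012'
python3 - <<'E'
from m import *
snap('e');a=cv2.imread('pics/e_top.png')
A=cv2.resize(a[150:245,235:395],None,fx=5,fy=5,interpolation=cv2.INTER_CUBIC);cv2.imwrite('pics/e1.png',A)
E
```

```text
t: 4.88
tool_pos: [0.4771, -0.1135, 0.0064]
tool_rot: [2.29, 2.15, -0.0]
contact_force: [0.6, -3.3, -0.4]
opening: 0.0165
grip_force: 1.2
```

View pics/e1.png

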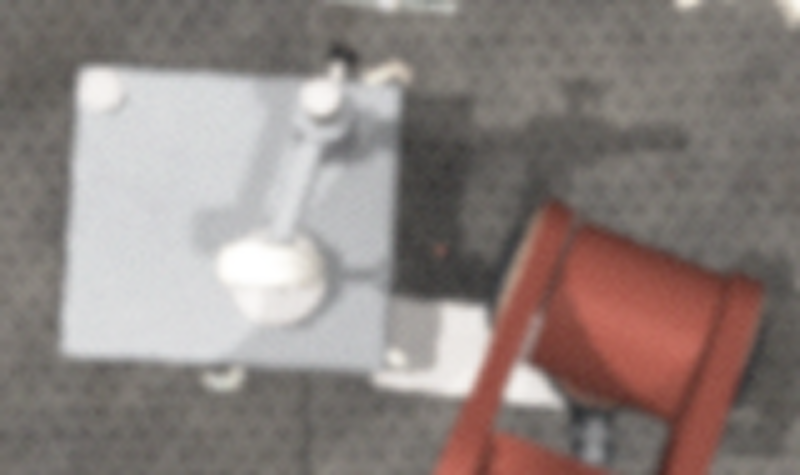

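The top crop shows the thin end now under the base edge, with the wedge's near edge running from (375,383) to (560,408). I'll fit that edge numerically.

```bash
cat >> m.py <<'E'
def near(tag,u0,u1):
    a=cv2.imread(f'pics/{tag}_top.png').astype(float).mean(2)
    pts=[]
    for u in range(u0,u1):
        c=a[218:238,u];hi=c[:8].max();i=np.where(c>(hi+90)/2)[0].max()
        t=(hi+90)/2;pts.append([u,218+i+(c[i]-t)/(c[i]-c[i+1])])
    pts=np.array(pts);k=np.polyfit(pts[:,0],pts[:,1],1);print('img resid',np.std(pts[:,1]-np.polyval(k,pts[:,0])).round(2))
    P=np.array([plane('top',[p],.008)[0] for p in np.c_[[u0,u1],np.polyval(k,[u0,u1])]])
    d=P[0]-P[1];d/=np.linalg.norm(d);f=np.array([.489,.0272,0]);n=np.array([d[1],-d[0],0])
    print(tag,'edge',P.round(4).tolist(),'yaw',np.degrees(np.arctan2(d[1],d[0])),'foot from near edge',n@(f-P[1]))
E
python3 - <<'E'
from m import *
near('a',325,352);near('d',325,338);near('e',315,328)
print(plane('top',up([[375,383],[560,408]],(235,150),5),.001), plane('top',up([[375,383],[560,408]],(235,150),5),.015))
E
```

```text
img resid 0.09
a edge [[0.4661, -0.0282, 0.008], [0.4518, -0.112, 0.008]] yaw 80.34706394269028 foot from near edge 0.0133320697462492
img resid 0.42
d edge [[0.4644, -0.0282, 0.008], [0.4602, -0.0686, 0.008]] yaw 84.04416761113158 foot from near edge 0.01869309508602085
img resid 0.14
e edge [[0.4639, 0.003, 0.008], [0.4586, -0.0375, 0.008]] yaw 82.60703352697236 foot from near edge 0.021792412792752625
[[ 0.4692601   0.02016061  0.001     ]
 [ 0.45275582 -0.09561799  0.001     ]] [[ 0.46824657  0.01960039  0.015     ]
 [ 0.45192453 -0.09489973  0.015     ]]
```

```bash
python3 -m crank '.0006 .008 0 0;.0006 .008 0 0;.0006 .008 0 0;.0006 .008 0 0;.0006 .008 0 0'
python3 -m crank '.0006 .008 0 0;.0006 .008 0 0;.0006 .008 0 0;.0006 .008 0 0;0 0 0 0'
python3 - <<'E'
from m import *
snap('f');near('f',303,316)
E
```

```text
t: 5.4
tool_pos: [0.4786, -0.0951, 0.0064]
tool_rot: [2.29, 2.147, -0.003]
contact_force: [0.4, -6.9, -2.2]
opening: 0.0159
grip_force: 3.6
t: 5.82
tool_pos: [0.4797, -0.0781, 0.0063]
tool_rot: [2.291, 2.148, -0.001]
contact_force: [0.5, -4.7, -1.7]
opening: 0.0161
grip_force: 1.8
img resid 0.32
f edge [[0.46, 0.0405, 0.008], [0.4613, -0.0001, 0.008]] yaw 91.87907109380001 foot from near edge 0.0285901721730019
```

```bash
python3 -m crank '.0006 .008 0 0;.0006 .008 0 0;.0006 .008 0 0;.0006 .008 0 0;.0006 .008 0 0'
python3 -m crank '0 0 0 0;0 0 0 0;0 0 0 0;0 0 0 0;0 0 0 0'
python3 - <<'E'
from m import *
snap('g')
T=cv2.imread('pics/g_top.png');S=cv2.imread('pics/g_side.png')
A=cv2.resize(T[150:245,240:360],None,fx=5,fy=5,interpolation=cv2.INTER_CUBIC)
B=cv2.resize(S[150:245,270:310],None,fx=5,fy=5,interpolation=cv2.INTER_CUBIC)
cv2.imwrite('pics/g1.png',np.hstack([A,B]))
for t in 'aeg':
    D=np.load(f'pics/{t}_top.npy');P=[]
    for u0,v0 in((258,168),(256,205),(262,213),(300,215)):
        uv=[[u,v] for u in range(u0,u0+6) for v in range(v0,v0+5)];P.append(np.median(dep('top',uv,D)[:,2]))
    print(t,np.round(P,4))
E
```

```text
t: 6.33
tool_pos: [0.481, -0.059, 0.0063]
tool_rot: [2.291, 2.147, -0.003]
contact_force: [-0.6, -8.1, -0.1]
opening: 0.0161
grip_force: 3.8
t: 6.75
tool_pos: [0.481, -0.058, 0.0062]
tool_rot: [-2.292, -2.148, 0.0]
contact_force: [-0.3, -4.3, -0.2]
opening: 0.0163
grip_force: 2.0
a [0.052  0.0441 0.0427 0.0374]
e [0.0512 0.0456 0.0427 0.0374]
g [0.0449 0.044  0.0443 0.0423]
```

View pics/g1.png

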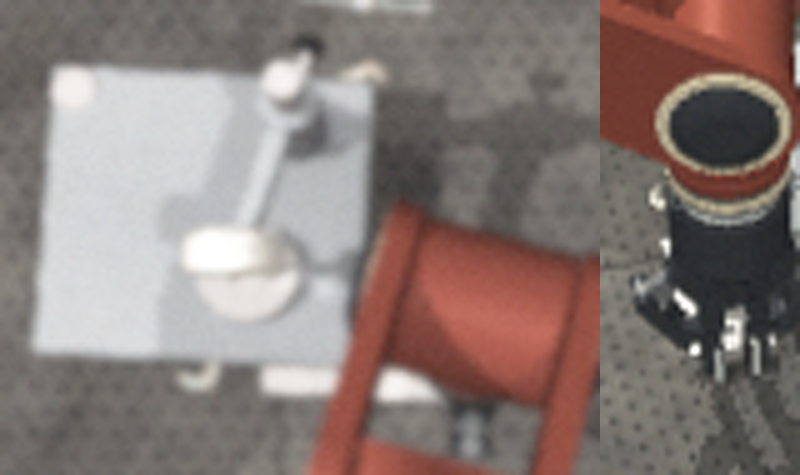

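```bash
python3 - <<'E'
from m import *
p=up([[260,368],[260,392],[330,395],[432,402]],(240,150),5)
for q,z in zip(p,(.001,.001,.005,.012)): print(plane('top',[q],z).round(4))
b=up([[52,66],[375,83],[34,352],[348,362]],(240,150),5);print('base',plane('top',b,.044).round(4))
for t in 'aeg':
    D=np.load(f'pics/{t}_top.npy')
    uv=np.array([[u,v] for u in range(254,272) for v in range(168,216)]+[[u,v] for u in range(272,303) for v in range(217,220)]);P=dep('top',uv,D)
    A=np.c_[P[:,:2]-[.568,.1065],np.ones(len(P))];w=np.ones(len(P),bool)
    for _ in range(6):
        k=np.linalg.lstsq(A[w],P[w,2],rcond=None)[0];r=P[:,2]-A@k;w=abs(r)<.004
    print(t,k.round(4),w.mean().round(2),r[w].std().round(4))
E
```

```text
[[0.4791 0.0768 0.001 ]]
[[0.464  0.0767 0.001 ]]
[[0.4616 0.0325 0.005 ]]
[[ 0.4563 -0.0312  0.012 ]]
base [[0.6649 0.2037 0.044 ]
 [0.652  0.0024 0.044 ]
 [0.4864 0.2112 0.044 ]
 [0.4789 0.0196 0.044 ]]
a [0.0559 0.0317 0.0449] 0.88 0.0019
e [0.0542 0.0228 0.0454] 0.88 0.0019
g [ 0.0022 -0.0209  0.0456] 0.85 0.0019
```

```bash
python3 -m crank '.0003 .004 0 0;.0003 .004 0 0;.0001 .002 0 0;0 0 0 0;0 0 0 0'; python3 -m crank '.0001 .002 0 0;0 0 0 0;0 0 0 0;0 0 0 0;0 0 0 0'
python3 - <<'E'
from m import *
snap('i')
for t in 'gi':
    D=np.load(f'pics/{t}_top.npy')
    uv=np.array([[u,v] for u in range(254,272) for v in range(168,216)]+[[u,v] for u in range(272,303) for v in range(217,220)]);P=dep('top',uv,D)
    A=np.c_[P[:,:2]-[.568,.1065],np.ones(len(P))];w=np.ones(len(P),bool)
    for _ in range(6):
        k=np.linalg.lstsq(A[w],P[w,2],rcond=None)[0];r=P[:,2]-A@k;w=abs(r)<.004
    print(t,k.round(4))
a=cv2.imread('pics/g_top.png');b=cv2.imread('pics/i_top.png')
f=lambda x:np.float32(cv2.cvtColor(x,cv2.COLOR_BGR2GRAY))[155:215,243:305]
print('stand image shift',cv2.phaseCorrelate(f(a),f(b)))
g=np.float32(b.mean(2));print('thin profile',g[226,284:298].round(0),np.float32(a.mean(2))[226,284:298].round(0))
E
```

```text
t: 7.27
tool_pos: [0.4815, -0.0535, 0.0063]
tool_rot: [2.291, 2.148, -0.001]
contact_force: [-0.8, -6.2, -1.1]
opening: 0.0161
grip_force: 3.1
t: 7.68
tool_pos: [0.4816, -0.0528, 0.0063]
tool_rot: [2.291, 2.147, -0.002]
contact_force: [-1.5, -6.5, -2.2]
opening: 0.0162
grip_force: 3.6
g [ 0.0022 -0.0209  0.0456]
i [-0.0035 -0.0142  0.0451]
stand image shift ((-0.2911150828307143, -0.14739395833727187), 1.0033745567003887)
thin profile [110. 102. 104. 100. 110. 124. 167. 207. 225. 229. 231. 231. 232. 232.] [107. 101. 100. 102. 102. 106. 113. 137. 181. 220. 231. 230. 233. 233.]
```

The wedge now sits 51–54 mm under the foot and the depth readings show the stand level, so I'll withdraw backwards, lift, and locate the pad.

```bash
python3 -m crank '-.002 -.03 0 0;-.003 -.05 0 0;0 -.02 .02 0;0 0 .07 0;0 0 .07 0' 
python3 -m crank '0 0 .07 0;0 0 .07 0;0 0 .07 0;0 0 .07 0;0 0 .07 0' 0
python3 - <<'E'
from m import *
snap('j')
P={}
for n,(x0,x1,y0,y1) in {'top':(245,262,160,176),'side':(312,330,150,165)}.items():
    a=cv2.imread(f'pics/j_{n}.png')[y0:y1,x0:x1].astype(int);m=((a.min(2)>195)&(a[...,0]-a[...,2]<8)).astype(np.uint8)
    k,l,st,c=cv2.connectedComponentsWithStats(m);i=1+st[1:,4].argmax();print(n,st[i],c[i])
    P[n]=c[i]+[x0,y0];print(plane(n,[P[n]],.047))
q=up([[328,68]],(260,145),5.4);print('side hand',q,plane('side',q,.056))
a=cv2.imread('pics/j_top.png');b=cv2.imread('pics/j_side.png')
cv2.imwrite('pics/j1.png',np.hstack([cv2.resize(a[155:245,240:350],None,fx=4,fy=4,interpolation=2),cv2.resize(b[150:240,270:360],None,fx=4,fy=4,interpolation=2)]))
E
```

```text
t: 8.2
tool_pos: [0.4773, -0.1011, 0.0856]
tool_rot: [-2.29, -2.142, 0.001]
contact_force: [1.2, -0.1, -0.3]
opening: 0.0162
grip_force: 0.0
t: 8.62
tool_pos: [0.4788, -0.1008, 0.2637]
tool_rot: [-2.292, -2.148, -0.003]
contact_force: [0.4, -0.1, 0.3]
opening: 0.0001
grip_force: 0.0
top [  6   4  11  12 127] [10.96062992  9.71653543]
[[0.64205028 0.18413346 0.047     ]]
side [ 0  6 13  9 77] [ 6.4025974  10.61038961]
[[0.63163849 0.17535953 0.047     ]]
side hand [[320.33333333 157.18518519]] [[0.64115496 0.18197518 0.056     ]]
```

View pics/j1.png

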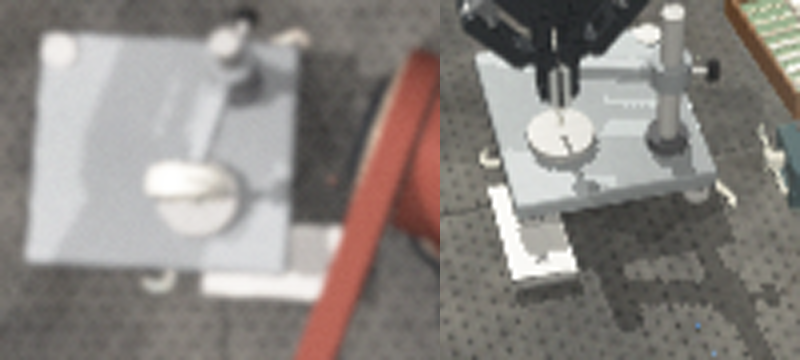

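The top crop shows the pad at (60,50) and the wedge under the near-right corner. In the side crop the pad is at (648,33) and the stand looks level.

```bash
python3 - <<'E'
from m import *
t=up([[60,50]],(240,155),4);s=up([[208,33]],(270,150),4)
print(t,plane('top',t,.047),s,plane('side',s,.047))
(o1,d1),(o2,d2)=ray('top',t),ray('side',s)
k=np.linalg.lstsq(np.c_[d1[0],-d2[0]],o2-o1,rcond=None)[0];print(o1+d1[0]*k[0],o2+d2[0]*k[1])
D=np.load('pics/j_top.npy');uv=np.array([[u,v] for u in range(253,257) for v in range(165,169)]);print(dep('top',uv,D).mean(0))
p=ctrl.get_obs()['tool_pos'];print(p,proj('side',p),'tip seen approx',up([[122,125]],(270,150),4))
E
```

```text
[[254.625 167.125]] [[0.65030089 0.18843454 0.047     ]] [[321.625 157.875]] [[0.64800113 0.18655667 0.047     ]]
[0.65075719 0.18880083 0.04495649] [0.64891345 0.1891258  0.04460304]
[0.65225189 0.18883243 0.0471515 ]
[ 0.4822114  -0.10212257  0.26996533] [[299.33105187 174.94407273]] tip seen approx [[300.125 180.875]]
```

```bash
python3 -m crank '.037 .0645 0 0;.037 .0645 0 0;.037 .0645 0 0;.037 .0645 0 0;.037 .0645 0 0'
python3 -m crank '.037 .0645 0 0;.037 .0645 0 0;.037 .0645 0 0;.037 .0645 0 0;0 0 0 0'
python3 -m crank '0 0 0 0;0 0 0 0;0 0 0 0;0 0 0 0;0 0 0 0'
```

```text
t: 9.13
tool_pos: [0.5717, 0.0618, 0.261]
tool_rot: [-2.291, -2.147, -0.001]
contact_force: [-0.3, -0.2, -0.5]
opening: -0.0001
grip_force: 0.0
t: 9.55
tool_pos: [0.6463, 0.1942, 0.2594]
tool_rot: [-2.284, -2.151, -0.001]
contact_force: [-0.1, -1.5, -0.8]
opening: 0.0003
grip_force: 0.0
t: 9.97
tool_pos: [0.6453, 0.1874, 0.2618]
tool_rot: [2.294, 2.146, 0.001]
contact_force: [-1.4, 0.4, -0.1]
opening: -0.0
grip_force: 0.0
```

```bash
python3 -m crank '.008 .001 -.06 0;0 0 -.07 0;0 0 -.07 0;0 0 -.07 0;0 0 -.07 0'
python3 -m crank '0 0 -.03 0;0 0 -.02 0;0 0 0 0;0 0 0 0;0 0 0 0'
python3 - <<'E'
from m import *
snap('k');p=ctrl.get_obs()['tool_pos'];print(p,proj('side',p))
b=cv2.imread('pics/k_side.png');cv2.imwrite('pics/k1.png',cv2.resize(b[110:220,260:360],None,fx=5,fy=5,interpolation=2))
E
```

```text
t: 10.38
tool_pos: [0.6495, 0.1881, 0.0905]
tool_rot: [2.293, 2.146, 0.002]
contact_force: [0.4, 0.2, -0.5]
opening: 0.0001
grip_force: 0.0
t: 10.8
tool_pos: [0.6516, 0.1891, 0.0695]
tool_rot: [2.291, 2.146, 0.007]
contact_force: [0.4, -0.6, 1.0]
opening: 0.0002
grip_force: 0.0
[0.6514581  0.18914773 0.06939869] [[322.45195125 152.7260283 ]]
```

View pics/k1.png

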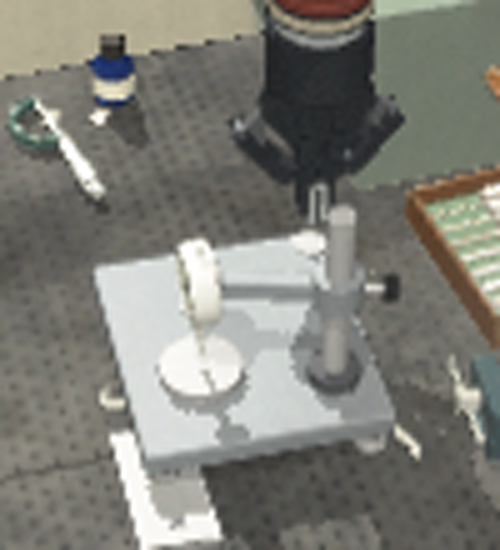

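The crop shows the fingertips at (316,220), right above the pad at (309,243). I'll lower on to it gently.

```bash
python3 -m crank '-.004 -.002 -.016 0;0 0 -.01 0;0 0 -.01 0;0 0 0 0;0 0 0 0'
python3 -m crank '0 0 -.004 0;0 0 -.004 0;0 0 0 0;0 0 0 0;0 0 0 0'
```

```text
t: 11.32
tool_pos: [0.6471, 0.1878, 0.0476]
tool_rot: [-2.292, -2.148, 0.002]
contact_force: [-0.2, -0.8, 0.3]
opening: -0.0003
grip_force: 0.0
t: 11.73
tool_pos: [0.6478, 0.1879, 0.0467]
tool_rot: [-2.292, -2.148, 0.001]
contact_force: [-5.7, -1.1, 11.0]
opening: 0.0
grip_force: 5.2
```

```bash
python3 -m crank '0 0 -.004 0;0 0 0 0;0 0 -.004 0;0 0 0 0;0 0 0 0'
```

```text
t: 12.15
tool_pos: [0.648, 0.188, 0.0463]
tool_rot: [-2.292, -2.148, 0.002]
contact_force: [-13.3, -2.6, 26.1]
opening: -0.0
grip_force: 13.1
```

```bash
python3 -m crank '-.003 0 -.001 0;-.002 0 0 0;0 0 0 0;0 0 0 0;0 0 0 0'
```

```text
t: 12.57
tool_pos: [0.6479, 0.188, 0.0465]
tool_rot: [2.29, 2.146, 0.006]
contact_force: [-6.7, -2.5, 22.5]
opening: 0.0001
grip_force: 11.3
```

```bash
python3 -m crank '0 0 0 0;0 0 0 0;0 0 0 0;0 0 0 0;0 0 0 0'
```

```text
t: 12.98
tool_pos: [0.6479, 0.188, 0.0464]
tool_rot: [2.29, 2.146, 0.006]
contact_force: [-7.2, -2.1, 22.2]
opening: -0.0001
grip_force: 11.4
```

The pad holds at 46.4 mm under 22–26 N without rocking. Now I'll withdraw.

```bash
python3 -m crank '0 0 .01 0;0 0 .02 0;0 0 .06 0;0 0 .07 0;0 0 .07 0'
python3 -m crank '0 0 .07 0;0 0 .07 0;0 0 .07 0;0 0 .03 0;0 0 0 0'
python3 -m crank '-.02 .07 0 0;-.02 .07 0 0;-.02 .07 0 0;-.02 .07 0 0;0 0 0 0'
python3 - <<'E'
from m import *
snap('l');a=cv2.imread('pics/l_top.png');b=cv2.imread('pics/l_side.png')
A=[cv2.resize(a[150:250,240:350],None,fx=3.6,fy=3.6,interpolation=2),cv2.resize(b[140:240,265:375],None,fx=3.6,fy=3.6,interpolation=2)]
cv2.imwrite('pics/l1.png',np.hstack(A))
D=np.load('pics/l_top.npy');uv=np.array([[u,v] for u in range(256,302) for v in list(range(172,178))+list(range(214,218))]);P=dep('top',uv,D)
X=np.c_[P[:,:2]-[.568,.1065],np.ones(len(P))];w=abs(P[:,2]-.045)<.006
k=np.linalg.lstsq(X[w],P[w,2],rcond=None)[0];print(k.round(4),w.mean())
E
```

```text
t: 13.4
tool_pos: [0.6438, 0.1876, 0.1545]
tool_rot: [-2.291, -2.147, 0.004]
contact_force: [0.5, -0.5, 0.8]
opening: 0.0001
grip_force: 0.0
t: 13.82
tool_pos: [0.6471, 0.1882, 0.2808]
tool_rot: [2.289, 2.145, 0.012]
contact_force: [0.4, 0.7, 1.6]
opening: 0.0002
grip_force: 0.0
t: 14.23
tool_pos: [0.6017, 0.333, 0.2711]
tool_rot: [-2.283, -2.152, 0.005]
contact_force: [0.7, -0.1, 0.4]
opening: 0.0001
grip_force: 0.0
[0.0001 0.0021 0.044 ] 0.8717391304347826
```

View pics/l1.png

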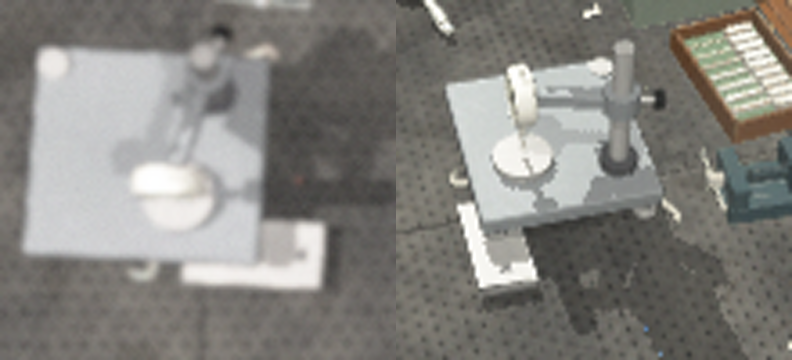

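The stand is level and the wedge is in place, with its heel at about (325,255) in the crop and its thin end at about (181,280). One last check on how far the wedge went in.

```bash
python3 - <<'E'
from m import *
h=plane('top',up([[327,222],[322,290]],(240,150),3.6),.016);t=plane('top',up([[181,284]],(240,150),3.6),.001)
b=plane('top',up([[38,47],[270,60],[261,263],[23,251]],(240,150),3.6),.044)
print(h.round(4),t.round(4),b.round(4))
c=b.mean(0);e=b[0]+b[3]-b[1]-b[2];y=np.arctan2(e[1],e[0]);R=np.array([[np.cos(y),-np.sin(y)],[np.sin(y),np.cos(y)]])
f=c[:2]+R@[-.085,.075];hm=h.mean(0)[:2];d=h[0]-h[1];d=np.array([-d[1],d[0]])/np.hypot(d[0],d[1]);d=d*np.sign(d[1])
print('c',c,'yaw',y,'foot',f,'heel dist',d@(f-hm),'lat',d[0]*(f-hm)[1]-d[1]*(f-hm)[0],d)
E
```

```text
[[ 0.5141 -0.0456  0.016 ]
 [ 0.4554 -0.0407  0.016 ]] [[0.4624 0.082  0.001 ]] [[0.6652 0.2031 0.044 ]
 [0.6517 0.0023 0.044 ]
 [0.4767 0.0107 0.044 ]
 [0.4884 0.2124 0.044 ]]
c [0.57051    0.10711161 0.044     ] yaw 1.5082239241282815 foot [0.49034159 0.02696782] heel dist 0.07038412544758399 lat 0.0002510229756334699 [0.08332148 0.99652272]
```

```bash
python3 -c "
from station import ctrl
print(ctrl.finish_job())"
```

```text
the job is handed in; nothing more can be done
None
```

The job is handed in: the wedge sits about 50–55 mm under the short foot, the stand measured level, and the test pad did not rock under a press of up to 26 N before the arm withdrew clear (about 14 s used; no verdict returned).

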